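# Release and take off the filter cover

### The job

The filter in the wedge-shaped air cleaner is due for a wash. Press the cover's release tab gently inward until the cover's lower edge springs up, then take the cover by its rib and swing that edge on up, upper edge still hooked in its frame, until the cover is about level, and only then draw the cover out. Set it down flat on the chopping board, rib upward, before letting go, and leave the other things on the worktop where they are.

Things in the scene. Friction and masses are not known exactly. Their poses are not given: they have to be found in the camera images.
- filter_unit: White wedge-shaped air cleaner, 205 (x) x 146 (y) x 144 (z) mm, fixed. Origin: centre of underside, z up; x from its 40 mm low front (facing the robot and its right side) to its high back. Its top face slopes 27 degrees: in its frame the up-slope direction is (0.891, 0, 0.454), the outward normal (-0.454, 0, 0.891). The cover's upper edge is hooked under a lip there; the tab holds its lower edge.
- tab_pad (a point): Centre of the outer face of the release tab's pad: grey thumb tab, 49 mm along the slope x 44 mm wide, just below the cover's lower edge, 8 mm proud of the sloping face. Pressed inward (along the face's inward normal) it tips about an axis along the unit's y, 36 mm up the slope from this point and 32 mm deeper, so it also creeps down-slope; its nose swings off the cover.
- release_tab (a joint): Angle of the tab, rad: 0 at rest, grows as the pad is pressed, stop at 0.30. The cover comes free at about 0.17 to 0.2 (pad centre 6 to 7 mm in, 4 to 5 N); at the stop it is 11 mm in at 6 N. A spring returns it. Once free, a spring plunger lifts the cover's lower edge about 10 mm and keeps it there; it does not snap in again by itself.
- cover: Loose grey cover, 0.1 to 0.16 kg: plate 130 (x) x 110 (y) x 5 mm, skirts below it, 16 mm deep overall; a tongue 70 wide, 5 thick juts 12 mm beyond its +x (upper) edge. Origin: level with the skirts' rims, below the plate's middle (plate top z = 16 mm); z = rib side. Closed, z is along the face's normal and x up the slope. Lower edge x = -65 mm; mass centre about 5 mm from origin to -x.
- cover_rib (a point): Middle of the top of the cover's grip rib: 10 mm thick (cover x), 70 mm long (cover y), 26 mm high above the plate, at x = -20 mm, z = 42 mm in the cover's frame. Best pinched across its thickness with the tool along the cover's -z (tilted about 27 degrees while the cover is shut).
- pivot_edge (a point): On the unit: middle of the fixed cross-bar edge on which the cover's upper edge pivots; this axis is level, along the unit's y. The lip over the tongue begins 3 mm farther up the slope, 7 mm above this edge. The swing is free to at least 27 degrees (cover level). The level cover is drawn out along the unit's -x by 25 mm or more, then lifted.
- cover_tongue (a point): On the cover: middle of the root of the tongue, on its lower side (x = 65 mm, z = 11 mm in the cover's frame). While the cover is hooked in the frame it lies at point pivot_edge.
- board: Brown wooden chopping board, 200 (x) x 300 (y) x 22 (z) mm, 3 kg, loose, lying flat beside the unit. Origin: centre of its underside.
- lemon: Yellow lemon, 78 x 55 x 56 mm; bystander. Origin at its underside.
- garlic: Whole garlic bulb, 60 x 57 x 58 mm; bystander. Origin at its underside.
- pepper_mill: Turned wooden pepper mill, 58 mm across, 165 mm high; bystander. Origin at its underside.
- tin: Food tin, 75 mm across, 58 mm high; bystander. Origin at its underside.
- jam_jar: Jar of red jam with a yellow lid, 69 mm across, 112 mm high; bystander. Origin at its underside.
There are look-alikes about, which are no part of the job. There is more than one size of the cover; the job needs the larger.

How it is judged:
By the outcome, as a careful person would: the job done as asked, in the order asked, and still so for the second after the job is handed in, with the robot touching nothing.
It also fails if it takes over 53 s, if anything falls off the work surface, if the arm or the gripper's body presses on something with over 40 N, if the wrist force passes 120 N, or if a joint passes its speed limit or range.

### The arm

A 6-joint arm with a two-finger parallel gripper is mounted at the origin on a cart in front of the work surface, level with it; the furniture and walls round the work are solid. World frame = base frame: x ahead of the robot, y to its left, z up, the work surface at z = 0. Lengths are in m, angles in rad, forces in N, time in s.
With the tool pointing down it reaches from about 0.425 to 0.95 m from the base axis. Payload 14.7 kg.
Tool frame: the origin (TCP) lies on the centre line of the jaws, within the pads' length; the fingertips stand 11 mm ahead of it and the grasp point (between the pads) lies 8 mm behind it; z points along the fingers, y is the line along which they close (so a half turn about z gives the same grasp; the last joint's range is limited). The gripper opens to 85 mm and grips with 20 to 120 N. Pads are 22 mm wide; open, the fingers measure 114 mm over their backs; the gripper's body (76 mm by 85 mm) begins 54 mm behind the grasp point. The pads swing forward as they close: fully open they stand 13 mm farther back than shut.
Start: joints at [-1.37, 0.48, 1.596, -0, 1.065, -0.047], TCP at [0.159, -0.63, 0.242] pointing down, gripper open.
Joint ranges: [-2.75, 2.75], [-0.82, 2.05], [0.23, 2.67], [-1.56, 4.7], [0.09, 2.69], [-2.92, 2.92]. Speed limits (rad/s): [1.89, 1.89, 2.39, 3.01, 3.01, 3.01].

### API

Orientations are given as a unit quaternion [w, x, y, z].
In Python, from plant import env gives the robot as it stands.
- The arm moves only by the tool arm_command, never from a script. Its argument "targets" is a list that holds one entry, the list of rows, each a list of 4 numbers: the shift along the tool's x, y, z in m, then the turn about the tool's z in degrees. A call has 1 to 5 rows; each row shifts and turns the commanded pose from where the row before left it, along the tool's axes as they then stand; what a row does not reach is not made up. A row lasts 1/12 s, in which the tool goes at most 41.7 mm and 7.16 degrees, less where a joint would pass 70% of its speed; a pose out of reach is approached as far as the arm can. A call is refused whole if a number of a shift passes 0.0417 or a number of a turn 7.16, either way. A call with a gripper value outside its range is refused whole. "jaw" is the closure, from -1 (fully open) to 1 (shut), set as the call begins (left out, the last holds). The fingers move at their own pace and stop on an object; the grip force is fixed at half the most. Time passes only in rows, so rows that do not move let the fingers close. It gives the time, the measured TCP pose, the force, the opening and the grip force at its end, in the units of the state.
- env.get_obs(): the state, without advancing time (a new reading comes with each control period).
- env.camera(name): name is "side" or "top" or "wrist"; returns a dict with "frame" (384x512x3 uint8, red, green, blue), "fx", "fy", "cx", "cy" (pixels), "rvec" (rotation vector, rad) and "tvec" (3), from world to camera coordinates, as OpenCV has them. Camera axes: x right, y down, z forward; pixel columns grow to the right and rows downward; lengths in m; the calibration is good to about 2 mm. A picture is of the moment at which its call begins. There is no depth.
- env.hand_in(): hands the job in; it is judged then, once.
The state is a dict: "clock": time; "joint_positions": joint angles; "joint_vel": joint speeds; "tau": joint torques, N m; "tool_pos": TCP position; "ee_rot": TCP orientation; "wrist_force": force on the tool from outside, world axes, zero at the start; "ft_torque": the same for the moment, N m; "grip_width": opening from 0.0 (shut) to 1.0 (fully open); "gripper_force": force on a finger pad.
Only numpy, scipy, OpenCV 4.12 (cv2) and the standard library are available. Lean on these libraries where they do the work, as an engineer would, in place of code of your own. Each camera call takes 0.05 s, during which the arm holds its last target. There are 200 camera calls.

## Working session

There is one attempt and no reset: what is moved stays moved. The work goes in short steps, Python scripts to look and compute and a tool call to move; the robot and the scene stay as the last step left them, time stands still between calls to the robot, and variables do not carry over. Pictures are saved under pics/ and viewed, at most 12 in all, crops included, and the job is handed in when it is done.

Besides the shell and the picture viewer there is one more tool, called after "Emit:" in YAML: its name, and indented under it one key for each argument. arm_command: Moves the arm, as the interface text tells. Its arguments: {"type":"object","properties":{"targets":{"type":"array"},"jaw":{"type":"number"}},"required":["targets"]}

```bash
mkdir -p pics; ls; python3 - <<'E'
from plant import env
import cv2,json
o=env.get_obs();print(o)
for n in("side","top"):
    c=env.camera(n);cv2.imwrite(f"pics/{n}0.png",cv2.resize(c["frame"][:,:,::-1],(800,600),interpolation=cv2.INTER_CUBIC))
    import numpy as np;np.savez(f"cam_{n}.npz",**c)
    print(n,[c[k] for k in("fx","fy","cx","cy","rvec","tvec")])
E
```

```text
pics
{'clock': 0.0, 'joint_positions': array([-1.36958319e+00,  4.80837579e-01,  1.59687630e+00,  5.63198713e-06,
        1.06507677e+00, -4.65763703e-02]), 'joint_vel': array([ 0.0001701 ,  0.00057407,  0.00040281,  0.00110059, -0.00064443,
        0.00104803]), 'tau': array([ 4.88646314e-03, -9.50627804e+01, -4.30184126e+01, -9.10538802e-06,
        1.23520894e-02,  5.82370035e-05]), 'tool_pos': array([ 0.15937816, -0.62975119,  0.24166774]), 'ee_rot': array([-5.97398186e-04,  9.92334848e-01,  1.23576658e-01, -4.38120594e-05]), 'wrist_force': array([ 0.21986742, -0.46436291, -0.06076757]), 'ft_torque': array([0.0550974 , 0.00201925, 0.02395434]), 'gripper_force': 0.0, 'grip_width': 1.00491818158165}
side [392.2230473537366, 392.2230473537366, 254.90624296432082, 189.88401792778382, array([ 2.21989402, -0.31144454,  0.12742916]), array([-0.55557945,  0.06058016,  1.14639845])]
top [421.64119537664277, 421.64119537664277, 255.4596340634554, 194.79950895350834, array([ 2.17944604, -2.12619655,  0.15318779]), array([-0.15738874,  0.51646019,  1.04190921])]
```

View pics/side0.png

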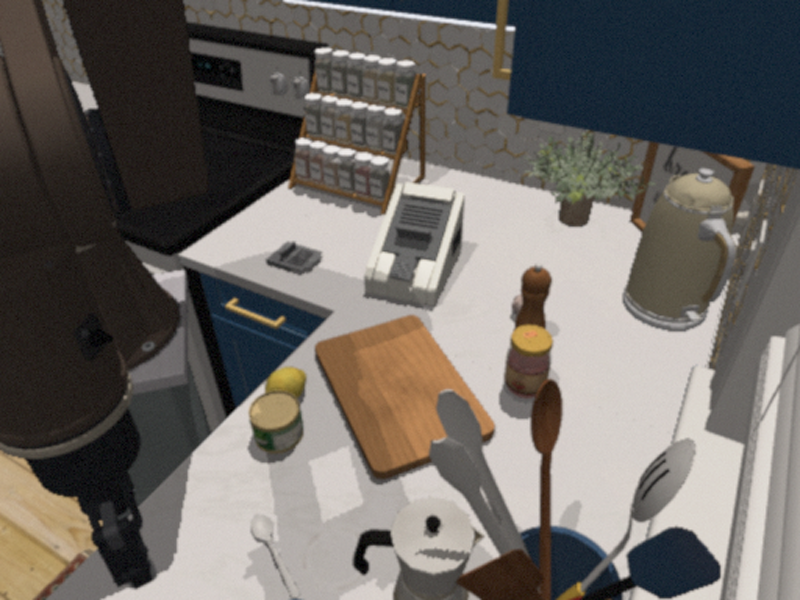

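View pics/top0.png

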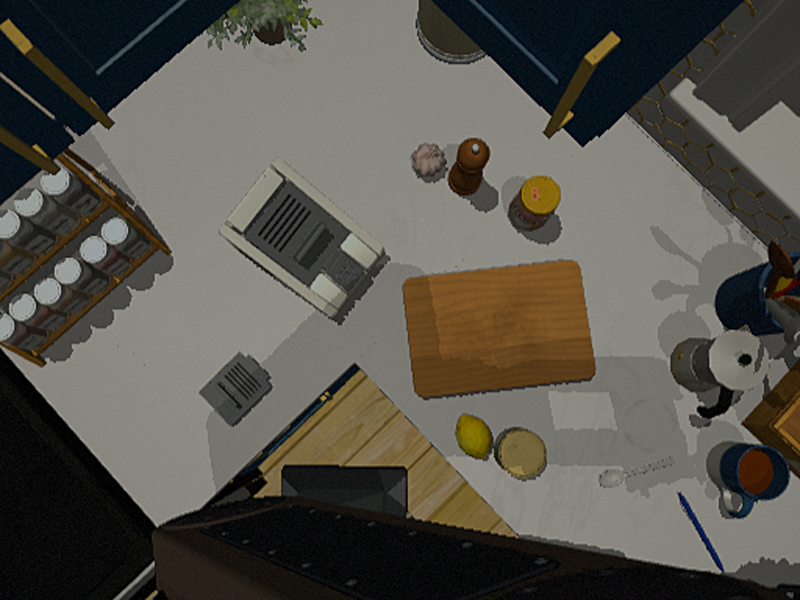

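The side view shows the unit at about (415,245) and the board at (405,390). In the top view the unit is at about (303,240), the board at (500,328), and the small look-alike cover at (237,387). Next I'll enlarge the unit and board.

```bash
python3 - <<'E'
import numpy as np,cv2
t=np.load("cam_top.npz")["frame"];s=np.load("cam_side.npz")["frame"]
a=cv2.resize(t[95:215,135:255],(480,480)*1,interpolation=cv2.INTER_CUBIC)  # x4
b=cv2.resize(s[112:202,225:305],(320,360),interpolation=cv2.INTER_CUBIC)   # x4
im=np.zeros((480,800,3),np.uint8);im[:,:480]=a;im[:360,480:]=b
cv2.imwrite("pics/crop.png",np.clip(im[:,:,::-1]*1.2,0,255).astype(np.uint8))
E
```

```text
(no output)
```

View pics/crop.png

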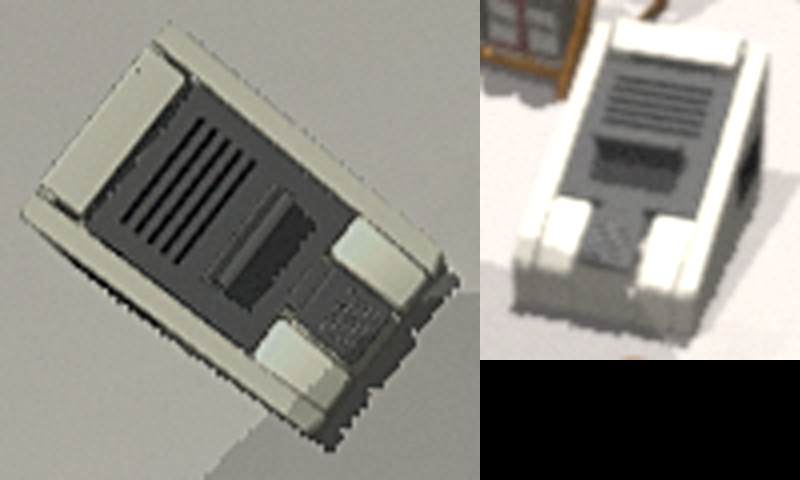

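In the top crop the unit's corners are at about (170,22), (22,215), (442,255) and (322,428), the rib's light top strip is centred at (247,237), and the pad is at about (357,318). In the side crop the rib top is at about (640,142) and the pad at (613,240).

```bash
cat > h.py <<'E'
import numpy as np,cv2
from scipy.optimize import least_squares
from scipy.spatial.transform import Rotation as R
class Cam:
    def __init__(s,c):
        s.K=np.array([[c["fx"],0,c["cx"]],[0,c["fy"],c["cy"]],[0,0,1]],float);s.r=np.array(c["rvec"]);s.t=np.array(c["tvec"])
    def proj(s,P): return cv2.projectPoints(np.atleast_2d(P).astype(float),s.r,s.t,s.K,None)[0][:,0]
    def ray(s,uv):
        A=R.from_rotvec(s.r).as_matrix().T;return -A@s.t,A@np.linalg.inv(s.K)@[uv[0],uv[1],1]
    def atz(s,uv,z):
        o,d=s.ray(uv);return o+d*(z-o[2])/d[2]
def ld(n):
    z=np.load(f"cam_{n}.npz");return Cam(z)
E
python3 - <<'E'
from h import *
T,S=ld("top"),ld("side")
tc=lambda x,y:(135+x/4-.375,95+y/4-.375); sc=lambda x,y:(225+(x-480)/4-.375,112+y/4-.375)
b=lambda x,y:(x*.64,y*.64)
for n,p in dict(btl=(170,22),bbl=(22,215),fr=(442,255),fl=(322,428)).items(): print(n,T.atz(tc(*p),.144 if n[0]=='b' else .04).round(4))
print("cam",T.ray((0,0))[0],S.ray((0,0))[0])
# fit unit x,y,yaw
obs=[(T,tc(170,22),(.1025,-.073,.144)),(T,tc(22,215),(.1025,.073,.144)),(T,tc(442,255),(-.1025,-.073,.04)),(T,tc(322,428),(-.1025,.073,.04)),
 (S,sc(608,22),(.1025,.073,.144)),(S,sc(768,48),(.1025,-.073,.144)),(S,sc(515,308),(-.1025,.073,0)),(S,sc(690,345),(-.1025,-.073,0))]
W=lambda p,P:R.from_euler('z',p[2]).apply(P)+[p[0],p[1],0]
f=lambda p:np.concatenate([c.proj(W(p,P))[0]-uv for c,uv,P in obs])
best=min((least_squares(f,[.6,.2,y],loss='soft_l1') for y in np.arange(-3,3.1,.75)),key=lambda r:r.cost)
p=best.x;print("unit",p,np.degrees(p[2]));print(f(p).reshape(-1,2).round(1))
# points on symmetry plane from two views
for n,a,c in(("rib",(247,237),(640,142)),("pad",(357,318),(613,240))):
    g=lambda q:np.concatenate([T.proj(W(p,(q[0],q[1],q[2])))[0]-tc(*a),S.proj(W(p,(q[0],q[1],q[2])))[0]-sc(*c)])
    r=least_squares(g,[0,0,.1]);q=r.x;s=np.dot([q[0]+.1025,q[2]-.04],[.891,.454]);h=np.dot([q[0]+.1025,q[2]-.04],[-.454,.891])
    print(n,"unit",q.round(4),"slope",s.round(4),"height",h.round(4),"world",W(p,q).round(4),r.fun.round(1))
np.save("unit.npy",p)
# board corners top (800x600)
for q in((403,277),(580,260),(596,377),(418,398)): print("board",T.atz(b(*q),.022).round(3))
for n,q,z in(("lemon",(473,437),.028),("tin",(521,453),.058),("jar",(540,196),.112),("garlic",(429,160),.03),("mill",(472,153),.15),("small",(237,387),.01)): print(n,T.atz(b(*q),z).round(3))
E
```

```text
btl [0.7268 0.0467 0.144 ]
bbl [0.6076 0.1269 0.144 ]
fr [ 0.6137 -0.1156  0.04  ]
fl [ 0.4996 -0.0426  0.04  ]
cam [ 0.37314977 -0.14071294  1.1036468 ] [ 0.31741579 -0.9830831   0.74790556]
unit [0.61156224 0.00249726 0.97669011] 55.96022104966317
[[ 0.1 -1.1]
 [-0.6 -0.4]
 [ 3.  -0.3]
 [-0.5  2.3]
 [-3.6 -0.1]
 [ 0.2 -0.4]
 [-0.7  0.3]
 [ 1.   0. ]]
rib unit [-0.0032  0.002   0.1048] slope 0.1179 height 0.0127 world [0.6081 0.001  0.1048] [ 0.1 -0.4 -0.5  0.1]
pad unit [-0.0801 -0.0009  0.0657] slope 0.0316 height 0.0128 world [ 0.5674 -0.0644  0.0657] [ 0.1 -0.5 -0.5  0.1]
board [ 0.568 -0.15   0.022]
board [ 0.605 -0.446  0.022]
board [ 0.41  -0.469  0.022]
board [ 0.369 -0.179  0.022]
lemon [ 0.309 -0.268  0.028]
tin [ 0.289 -0.34   0.058]
jar [ 0.686 -0.359  0.112]
garlic [ 0.769 -0.189  0.03 ]
mill [ 0.738 -0.249  0.15 ]
small [0.38  0.119 0.01 ]
```

Emit:
arm_command:
  targets:
    - [[0, 0, -0.015, 7], [0, 0, -0.015, 7], [0, 0, -0.015, 7], [0, 0, -0.015, 7], [0, 0, -0.015, 7]]

```text
clock: 0.52
tool_pos: [0.1594, -0.6299, 0.3176]
ee_rot: [-0.0, 0.983, -0.183, -0.0]
wrist_force: [-0.2, 1.0, 0.0]
grip_width: 1.0
gripper_force: 0.0
```

Emit:
arm_command:
  targets:
    - [[0, 0, -0.015, 7], [0, 0, 0, 6.2], [0, -0.04, 0, 0], [0, -0.04, 0, 0], [0, -0.04, 0, 0]]

```text
clock: 0.93
tool_pos: [0.2266, -0.5293, 0.3317]
ee_rot: [-0.0, 0.956, -0.293, -0.0]
wrist_force: [1.3, -0.6, 1.0]
grip_width: 1.002
gripper_force: 0.0
```

Emit:
arm_command:
  targets:
    - [[0, -0.04, 0, 0], [0, -0.04, 0, 0], [0, -0.04, 0, 0], [0, -0.04, 0, 0], [0, -0.04, 0, 0]]
  jaw: 1

```text
clock: 1.35
tool_pos: [0.3389, -0.363, 0.3322]
ee_rot: [-0.0, 0.956, -0.293, -0.0]
wrist_force: [2.0, -1.0, -0.2]
grip_width: 0.299
gripper_force: 0.0
```

Emit:
arm_command:
  targets:
    - [[0, -0.04, 0, 0], [0, -0.04, 0, 0], [0, -0.04, 0, 0], [0, -0.04, 0, 0], [0, -0.04, 0, 0]]

```text
clock: 1.77
tool_pos: [0.4508, -0.1971, 0.3323]
ee_rot: [-0.0, 0.956, -0.292, -0.0]
wrist_force: [0.7, -1.4, 0.7]
grip_width: -0.002
gripper_force: 0.0
```

```bash
cat > snap.py <<'E'
import sys,cv2,numpy as np
from plant import env
n,tag=sys.argv[1:3]
c=env.camera(n);np.savez(f"cam_{tag}.npz",**c)
f=c["frame"][:,:,::-1]
if len(sys.argv)>3:
    x0,y0,x1,y1=map(int,sys.argv[3:7]);f=f[y0:y1,x0:x1]
k=min(800/f.shape[1],600/f.shape[0]);cv2.imwrite(f"pics/{tag}.png",cv2.resize(f,None,fx=k,fy=k,interpolation=cv2.INTER_CUBIC))
o=env.get_obs();print(k,o["clock"],o["tool_pos"],o["ee_rot"],o["joint_positions"])
E
python3 snap.py wrist w1
```

```text
1.5625 1.8167 [ 0.45407278 -0.19205932  0.33226984] [-1.41435501e-03  9.56569002e-01 -2.91502304e-01  3.89152925e-04] [-0.46378672  0.16835805  1.82751662  0.0032046   1.14542552  1.69728223]
```

View pics/w1.png

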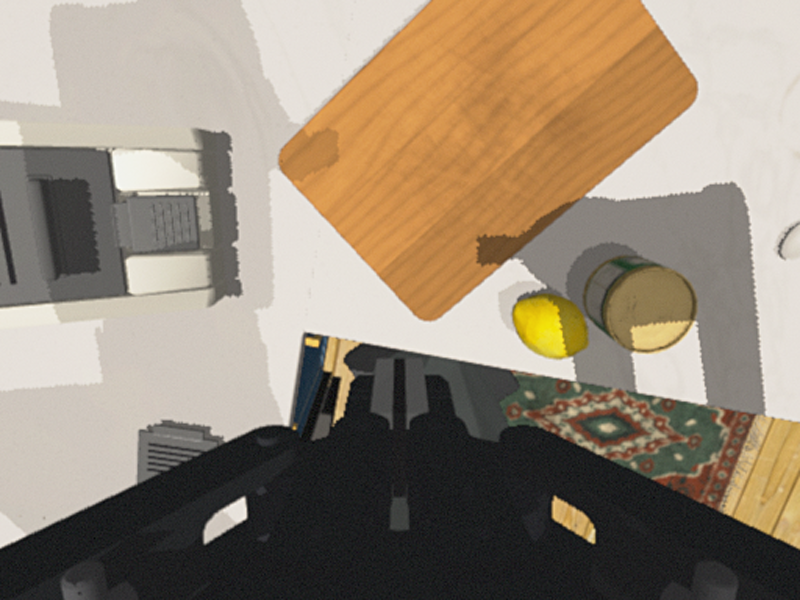

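The wrist view shows the tab pad at about (165,222), the rib at about (50,225), and the board fully visible. I'll move nearer for a second view.

Emit:
arm_command:
  targets:
    - [[0, -0.04, 0, 0], [0, -0.04, 0, 0], [0, -0.04, 0, 0], [0, -0.03, 0, 0], [0, 0, 0, 0]]

```text
clock: 2.23
tool_pos: [0.5364, -0.0706, 0.3319]
ee_rot: [-0.001, 0.957, -0.291, 0.0]
wrist_force: [-0.9, 0.5, -1.1]
grip_width: 0.001
gripper_force: 0.0
```

```bash
python3 snap.py wrist w2; python3 -c "
from h import *
for n in('w1','w2'):print(ld(n).ray((0,0))[0],R.from_rotvec(ld(n).r).as_matrix().round(2).tolist())"
```

```text
1.5625 2.2833 [ 0.53508309 -0.07242948  0.33180532] [-1.64891062e-04  9.56797448e-01 -2.90755072e-01 -3.22266301e-04] [-1.90952141e-01  2.41757754e-01  1.73264442e+00  4.29344837e-04
  1.16779730e+00  1.96970754e+00]
[ 0.50604251 -0.23402921  0.46349512] [[-0.56, -0.83, 0.0], [-0.8, 0.54, 0.26], [-0.22, 0.14, -0.97]]
[ 0.59172688 -0.10751736  0.46313625] [[-0.56, -0.83, -0.0], [-0.8, 0.54, 0.26], [-0.22, 0.15, -0.97]]
```

View pics/w2.png

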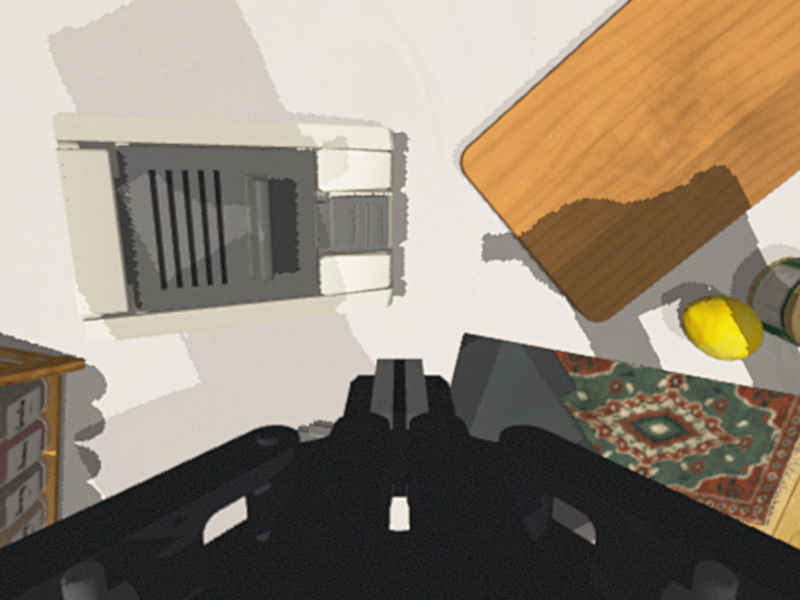

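```bash
python3 - <<'E'
from h import *
C={n:ld(n) for n in("w1","w2","top","side")}
w=lambda x,y:(x*.64,y*.64); tc=lambda x,y:(135+x/4-.375,95+y/4-.375); sc=lambda x,y:(225+(x-480)/4-.375,112+y/4-.375)
obs=dict(rib={"w1":w(44,226),"w2":w(265,228),"top":tc(247,237),"side":sc(640,142)},
pad={"w1":w(157,223),"w2":w(354,222),"top":tc(349,314),"side":sc(617,232)},
btl={"w2":w(54,114),"top":tc(170,22),"side":sc(768,48)}, bbl={"w2":w(87,338),"top":tc(22,215),"side":sc(608,22)})
for n,o in obs.items():
    g=lambda P:np.concatenate([C[c].proj(P)[0]-uv for c,uv in o.items()])
    r=least_squares(g,[.6,0,.1],loss='soft_l1',f_scale=1);print(n,r.x.round(4),r.fun.round(1))
print("ribends",C["w2"].atz(w(265,179),.11).round(4),C["w2"].atz(w(265,278),.11).round(4))
for z in(.022,):print("boardcorner",C["w2"].atz(w(463,158),z),C["w2"].atz(w(597,322),z),C["w1"].atz(w(280,158),z),C["w1"].atz(w(430,322),z),C["w1"].atz(w(697,88),z))
E
```

```text
rib [ 0.6076 -0.0057  0.1072] [-0.1  1.1 -0.3 -0.3  2.7 -0.4 -0.   0.6]
pad [ 0.5736 -0.054   0.0646] [ 0.  -0.4  0.5  0.3 -2.  -1.9 -0.5  0.1]
btl [0.7283 0.0466 0.1425] [-0.   0.1  0.2 -0.4 -0.2  0.1]
bbl [0.6136 0.1275 0.1414] [ 0.   0.1  0.2 -2.2 -2.   0.5]
ribends [ 0.633  -0.0267  0.11  ] [0.5791 0.015  0.11  ]
boardcorner [ 0.56519713 -0.15353508  0.022     ] [ 0.37683165 -0.1783965   0.022     ] [ 0.56414335 -0.15456248  0.022     ] [ 0.37481753 -0.17984532  0.022     ] [ 0.41971321 -0.46534788  0.022     ]
```

Pad is at (0.574,−0.054,0.065), rib at (0.608,−0.006,0.107), and the unit's yaw is about 55.3°. The pad's arc runs almost straight down, so I'll press vertically with the jaws shut.

Emit:
arm_command:
  targets:
    - [[0.011, -0.012, 0.02, 0.9], [0.0106, -0.0127, 0.038, 0], [0, 0, 0.04, 0], [0, 0, 0.04, 0], [0, 0, 0.04, 0]]

```text
clock: 2.7
tool_pos: [0.5653, -0.0673, 0.1527]
ee_rot: [0.0, 0.954, -0.3, 0.0]
wrist_force: [1.1, 0.4, -0.3]
grip_width: 0.001
gripper_force: 0.0
```

Emit:
arm_command:
  targets:
    - [[0, 0, 0.035, 0], [0, 0, 0.02, 0], [0, 0, 0, 0], [0, 0, 0, 0]]

```text
clock: 3.03
tool_pos: [0.565, -0.0672, 0.0988]
ee_rot: [0.0, 0.954, -0.3, -0.001]
wrist_force: [0.0, -1.1, 1.3]
grip_width: -0.001
gripper_force: 0.0
```

```bash
python3 -c "
from plant import env
o=env.get_obs();print(o['tool_pos'],o['wrist_force'],o['ee_rot'])"
```

```text
[ 0.56499438 -0.06716158  0.09883567] [ 0.00699302 -1.11134829  1.33911692] [ 2.11639769e-04  9.53878317e-01 -3.00191141e-01 -1.17928977e-03]
```

Emit:
arm_command:
  targets:
    - [[0, -0.002, 0.006, 0], [0, 0, 0.006, 0], [0, 0, 0.004, 0], [0, 0, 0.003, 0], [0, 0, 0.002, 0]]

```text
clock: 3.45
tool_pos: [0.5672, -0.0649, 0.0784]
ee_rot: [-0.0, 0.954, -0.3, 0.0]
wrist_force: [1.1, 0.1, 0.3]
grip_width: -0.0
gripper_force: 0.0
```

Emit:
arm_command:
  targets:
    - [[0, 0, 0.002, 0], [0, 0, 0.002, 0], [0, 0, 0.002, 0], [0, 0, 0, 0]]

```text
clock: 3.78
tool_pos: [0.5669, -0.0649, 0.072]
ee_rot: [0.0, 0.954, -0.3, -0.0]
wrist_force: [0.9, 0.4, -0.8]
grip_width: 0.0
gripper_force: 0.0
```

Emit:
arm_command:
  targets:
    - [[0, 0, 0.002, 0], [0, 0, 0.002, 0], [0, 0, 0, 0]]

```text
clock: 4.03
tool_pos: [0.5667, -0.0652, 0.068]
ee_rot: [0.0, 0.954, -0.3, -0.0]
wrist_force: [-3.4, -4.9, 4.0]
grip_width: 0.0
gripper_force: 2.7
```

Emit:
arm_command:
  targets:
    - [[0, 0, 0.002, 0], [0, 0, 0.002, 0], [0, 0, 0, 0]]

```text
clock: 4.28
tool_pos: [0.5665, -0.0655, 0.0639]
ee_rot: [0.0, 0.954, -0.3, -0.0]
wrist_force: [-4.2, -8.2, 4.0]
grip_width: 0.001
gripper_force: 4.4
```

Emit:
arm_command:
  targets:
    - [[0, 0, 0.002, 0], [0, 0, 0.001, 0], [0, 0, 0, 0]]

```text
clock: 4.53
tool_pos: [0.5664, -0.0657, 0.061]
ee_rot: [0.0, 0.954, -0.3, -0.0]
wrist_force: [-4.6, -10.5, 4.7]
grip_width: 0.0
gripper_force: 5.1
```

Emit:
arm_command:
  targets:
    - [[0, 0.0015, 0.0005, 0], [0, 0.0015, 0.0005, 0], [0, 0, 0, 0]]

```text
clock: 4.78
tool_pos: [0.5654, -0.0675, 0.0603]
ee_rot: [-0.0, 0.954, -0.3, 0.0]
wrist_force: [-1.1, -1.7, 3.4]
grip_width: -0.005
gripper_force: 1.8
```

```bash
python3 snap.py side s1 215 100 315 200; python3 snap.py wrist w3 120 100 400 310 >/dev/null; python3 -c "
import cv2,numpy as np
a=cv2.resize(cv2.imread('pics/s1.png'),(400,400));b=cv2.imread('pics/w3.png');b=cv2.resize(b,(400,300))
im=np.zeros((400,800,3),np.uint8);im[:,:400]=a;im[:300,400:]=b;cv2.imwrite('pics/m1.png',im)"
```

```text
6.0 4.8333 [ 0.56545571 -0.06749451  0.06033064] [-1.51094826e-05  9.53953892e-01 -2.99953244e-01  1.50104712e-04] [-1.72027320e-01  6.12573439e-01  1.92640083e+00 -1.71960087e-05
  6.02316810e-01  2.00807046e+00]
```

View pics/m1.png

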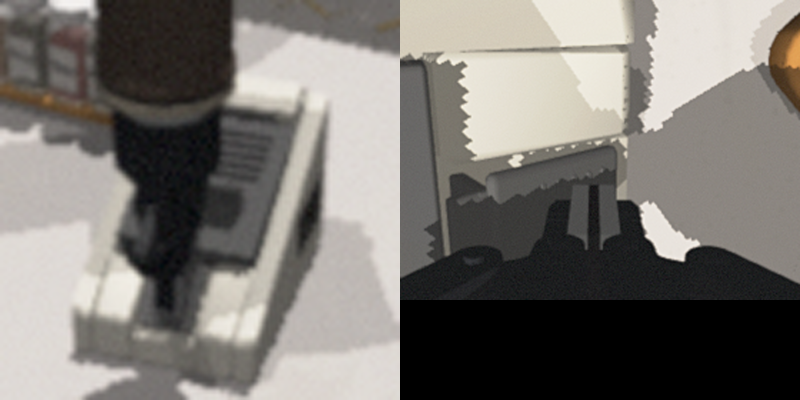

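The fingers are on the tab's pad and have tipped it part-way (dark gap at crop (440,200)). I'll press a little more along its arc.

Emit:
arm_command:
  targets:
    - [[0, 0.0007, 0.0015, 0], [0, 0.0007, 0.0015, 0], [0, 0, 0, 0]]

```text
clock: 5.13
tool_pos: [0.5645, -0.0685, 0.0571]
ee_rot: [-0.0, 0.954, -0.3, 0.0]
wrist_force: [0.2, -1.2, 4.4]
grip_width: -0.002
gripper_force: 1.5
```

Emit:
arm_command:
  targets:
    - [[0, 0.0007, 0.0015, 0], [0, 0.0007, 0.0015, 0], [0, 0, 0, 0]]

```text
clock: 5.38
tool_pos: [0.5636, -0.0697, 0.054]
ee_rot: [0.0, 0.954, -0.3, -0.0]
wrist_force: [-0.1, -1.0, 3.8]
grip_width: 0.0
gripper_force: 1.6
```

```bash
python3 snap.py wrist w4 0 0 400 310; python3 -c "
import cv2,numpy as np
f=lambda n:np.load('cam_%s.npz'%n)['frame'][60:300,40:400,::-1]
a=[cv2.resize(f(n),(400,267)) for n in('w3','w4')];cv2.imwrite('pics/m2.png',np.hstack(a))"
```

```text
1.935483870967742 5.4333 [ 0.56364803 -0.06971971  0.05413305] [ 2.91063907e-05  9.53972450e-01 -2.99894238e-01 -9.78795946e-05] [-1.76423488e-01  6.21244020e-01  1.93212931e+00 -5.89423237e-05
  5.88420923e-01  2.00358545e+00]
```

View pics/m2.png

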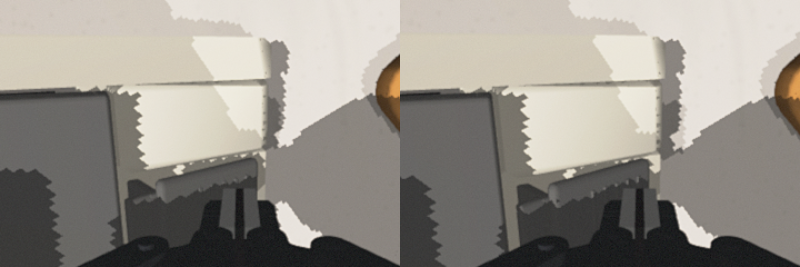

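```bash
python3 - <<'E'
from h import *
C=ld("w4")
yaw=np.radians(55.3);rib=np.array([.6076,-.0057,.1072]);A=R.from_euler('z',yaw)
def cov(tilt):  # returns fn cover->world, pivot fixed
    piv=rib+A.apply(R.from_euler('y',-27,degrees=True).apply([.085,0,-.031]))
    B=A*R.from_euler('y',-tilt,degrees=True)
    return lambda p:piv+B.apply(np.array(p)-[.065,0,.011])
for t in(27,22.6,18):
    for P in((-.065,-.055,.016),(.0,-.055,.016)):
        uv=C.proj(cov(t)(P))[0];print(t,P,(400+(uv[0]-40)*400/360).round(),((uv[1]-60)*267/240).round())
E
```

```text
27 (-0.065, -0.055, 0.016) 490.0 86.0
27 (0.0, -0.055, 0.016) 215.0 99.0
22.6 (-0.065, -0.055, 0.016) 491.0 89.0
22.6 (0.0, -0.055, 0.016) 200.0 101.0
18 (-0.065, -0.055, 0.016) 488.0 93.0
18 (0.0, -0.055, 0.016) 181.0 104.0
```

Cover corner at m2 (493,92) fits the sprung position better than the closed one (490,86). I'll give it a small extra press, then retreat and check from above.

Emit:
arm_command:
  targets:
    - [[0, 0.0005, 0.001, 0], [0, 0.0005, 0.001, 0], [0, 0, 0, 0]]

```text
clock: 5.68
tool_pos: [0.5631, -0.0706, 0.0522]
ee_rot: [0.0, 0.954, -0.3, 0.0]
wrist_force: [-0.6, -1.9, 7.0]
grip_width: 0.0
gripper_force: 2.8
```

Emit:
arm_command:
  targets:
    - [[0, 0.003, -0.01, 0], [0, 0.003, -0.02, 0], [0, 0, -0.04, 0], [0, 0, -0.04, 0], [0, 0, -0.03, 0]]

```text
clock: 6.1
tool_pos: [0.5597, -0.0755, 0.1955]
ee_rot: [-0.0, 0.954, -0.3, 0.001]
wrist_force: [1.5, -0.5, -0.2]
grip_width: -0.003
gripper_force: 0.0
```

Emit:
arm_command:
  targets:
    - [[-0.028, -0.02, -0.03, 0], [-0.027, -0.02, -0.02, 0], [0, 0, 0, 0]]
  jaw: 0.0

```text
clock: 6.35
tool_pos: [0.5381, -0.0106, 0.2441]
ee_rot: [-0.001, 0.954, -0.299, 0.002]
wrist_force: [1.8, 0.1, -0.5]
grip_width: 0.419
gripper_force: 0.0
```

```bash
python3 snap.py wrist w5; python3 -c "
from plant import env
o=env.get_obs();print(o['grip_width'],o['wrist_force'])"
```

```text
1.5625 6.4 [ 0.53842852 -0.0121419   0.24236627] [-5.66044351e-04  9.54309734e-01 -2.98814361e-01  1.60877075e-03] [-7.90973130e-02  3.23316391e-01  1.85457923e+00  4.73402426e-04
  9.60308322e-01  2.09832921e+00]
0.49342111064665284 [-0.38140025 -0.35549923 -0.28510755]
```

View pics/w5.png

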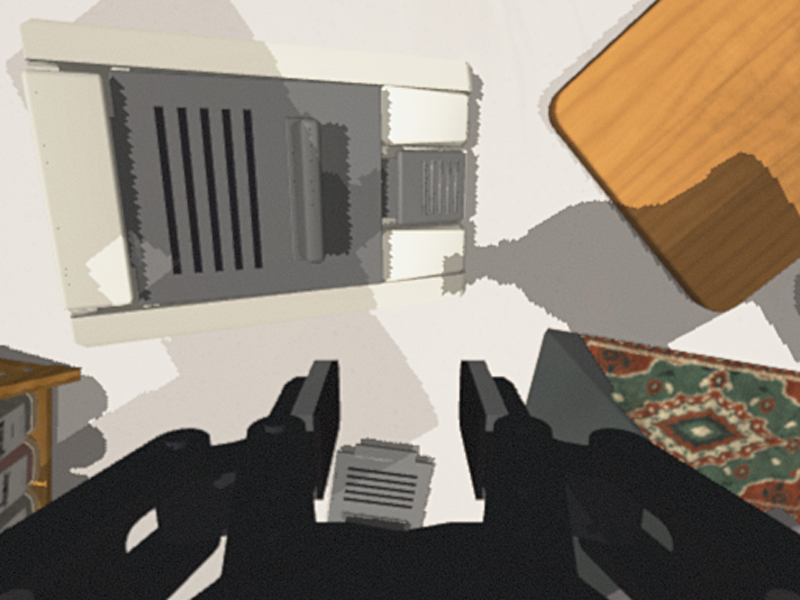

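```bash
cat >> h.py <<'E'
yaw=np.radians(55.3);rib=np.array([.6076,-.0057,.1072]);A=R.from_euler('z',yaw)
piv=rib+A.apply(R.from_euler('y',-27,degrees=True).apply([.085,0,-.031]))
def cov(tilt,piv=piv,yaw=yaw):
    B=R.from_euler('z',yaw)*R.from_euler('y',-tilt,degrees=True)
    return lambda p:piv+B.apply(np.array(p)-[.065,0,.011])
E
python3 - <<'E'
from h import *
C=ld("w5")
pts=[(-.065,-.055,.016),(-.065,.055,.016),(-.02,-.035,.042),(-.02,.035,.042)]
ob=np.array([(383,82),(383,292),(311,119),(317,261)])*.64
for t in(27,24.5,22.6,20):print(t,(C.proj([cov(t)(p) for p in pts])/.64).round().tolist())
f=lambda q:(C.proj([cov(q[0]*10,piv+A.apply([q[1],q[2],0]),q[3])(p) for p in pts])-ob).ravel()
for t in(27,22.6):
    r=least_squares(lambda s:f([t/10,*s]),[0,0,yaw]);print(t,r.x,np.degrees(r.x[2]),r.fun.round(1),r.cost,"rib",cov(t,piv+A.apply([r.x[0],r.x[1],0]),r.x[2])((-.02,0,.042)))
E
```

```text
27 [[373.0, 85.0], [375.0, 275.0], [312.0, 116.0], [318.0, 256.0]]
24.5 [[376.0, 84.0], [379.0, 277.0], [311.0, 115.0], [317.0, 257.0]]
22.6 [[379.0, 83.0], [381.0, 278.0], [310.0, 114.0], [317.0, 258.0]]
20 [[382.0, 81.0], [384.0, 280.0], [309.0, 114.0], [316.0, 259.0]]
27 [-0.00202141  0.00137256  0.95304707] 54.60557450205869 [-3.6  5.5 -3.4 -8.   3.6  1.3  2.5 -0.6] 70.04323947340816 rib [ 0.60442969 -0.00595546  0.1072    ]
22.6 [-8.34140838e-04  1.20074265e-03  9.53264680e-01] 54.61804289888071 [-1.   3.8 -1.1 -6.   1.3  0.3  0.4  0.8] 27.823274854004122 rib [ 0.60492881 -0.00555872  0.1141224 ]
```

The cover's lower edge has sprung up: corners at (383,82) and (383,292) fit a 22.6° tilt. The rib top is at (312–318, 119–261), so I'll move over it.

Emit:
arm_command:
  targets:
    - [[0.026, -0.023, 0, 0], [0.025, -0.023, 0.01, 0], [0, 0, 0.035, 0], [0, 0, 0.035, 0], [0, 0, 0, 0]]
  jaw: 0.25

```text
clock: 6.82
tool_pos: [0.6029, -0.0058, 0.1533]
ee_rot: [0.001, 0.954, -0.3, -0.005]
wrist_force: [-2.3, 1.1, -1.2]
grip_width: 0.372
gripper_force: 0.0
```

Emit:
arm_command:
  targets:
    - [[0, 0, 0.0, 0], [0, 0, 0.0, 0]]

```text
clock: 6.98
tool_pos: [0.607, -0.0059, 0.1608]
ee_rot: [-0.0, 0.954, -0.3, 0.0]
wrist_force: [0.7, -0.7, 1.3]
grip_width: 0.377
gripper_force: 0.0
```

```bash
python3 snap.py wrist w6 50 60 400 320;python3 -c "
from plant import env
print(env.get_obs()['grip_width'])"
```

```text
2.2857142857142856 7.0333 [ 0.60747968 -0.00582046  0.16153498] [-2.16851427e-04  9.53930464e-01 -3.00026247e-01  9.34508816e-04] [-5.94579851e-02  5.10109527e-01  1.77578767e+00 -4.39047075e-05
  8.53777066e-01  2.12080779e+00]
0.3760523525030825
```

View pics/w6.png

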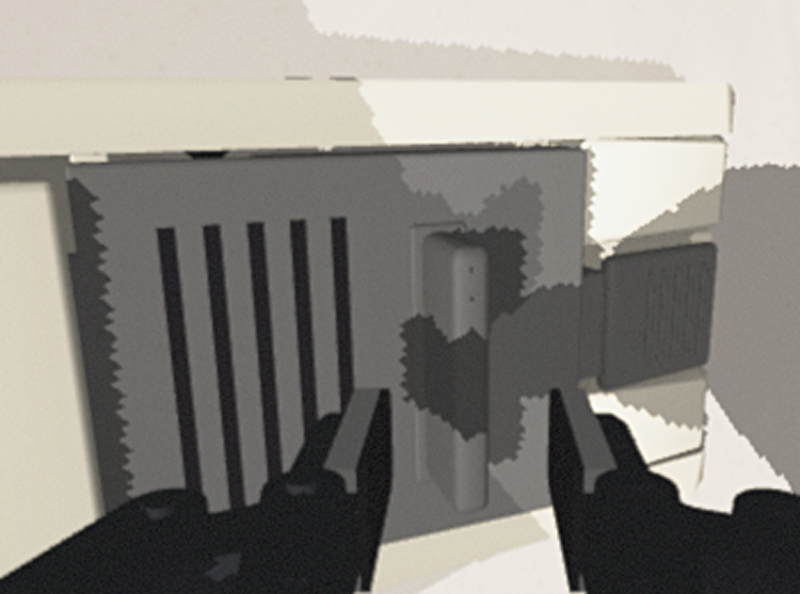

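```bash
python3 - <<'E'
from h import *
C=ld("w6")
for z in(.110,.114,.118):
  P=[C.atz((50+x/2.286,60+y/2.286),z) for x,y in((470,243),(472,508),(471,375))]
  print(z,[p.round(4) for p in P],np.linalg.norm(P[0]-P[1]), (P[2]-[.6075,-.0058,0])[:2]@np.array([[.821,-.571],[-.571,-.821]]))
E
```

```text
0.11 [array([ 0.6337, -0.0245,  0.11  ]), array([0.5735, 0.0168, 0.11  ]), array([ 0.6052, -0.005 ,  0.11  ])] 0.07302458707636084 [-0.00240133  0.00063813]
0.114 [array([ 0.6343, -0.025 ,  0.114 ]), array([0.5754, 0.0155, 0.114 ]), array([ 0.6064, -0.0058,  0.114 ])] 0.07142026708473102 [-0.0008985   0.00062824]
0.118 [array([ 0.6349, -0.0254,  0.118 ]), array([0.5774, 0.0142, 0.118 ]), array([ 0.6076, -0.0067,  0.118 ])] 0.06981594709310118 [0.00060434 0.00061835]
```

The rib is centred between the jaws (rib strip x≈471, jaws midway at 470), with its top at z≈0.116. Descend and close.

Emit:
arm_command:
  targets:
    - [[0, -0.002, 0.02, 0], [0, 0, 0.013, 0], [0, 0, 0.008, 0], [0, 0, 0.005, 0], [0, 0, 0, 0]]

```text
clock: 7.45
tool_pos: [0.6082, -0.0039, 0.1142]
ee_rot: [-0.0, 0.954, -0.3, 0.0]
wrist_force: [-0.1, -0.1, 0.4]
grip_width: 0.38
gripper_force: 0.0
```

Emit:
arm_command:
  targets:
    - [[0, 0, 0, 0], [0, 0, 0, 0]]

```text
clock: 7.62
tool_pos: [0.6083, -0.0038, 0.1147]
ee_rot: [-0.0, 0.954, -0.3, 0.001]
wrist_force: [-0.4, -0.5, -1.3]
grip_width: 0.371
gripper_force: 0.0
```

Emit:
arm_command:
  targets:
    - [[0, 0, 0, 0], [0, 0, 0, 0]]
  jaw: 0.65

```text
clock: 7.78
tool_pos: [0.6083, -0.0037, 0.1144]
ee_rot: [-0.0, 0.954, -0.3, 0.001]
wrist_force: [-0.7, -1.1, 5.9]
grip_width: 0.181
gripper_force: 21.7
```

Emit:
arm_command:
  targets:
    - [[0, 0, 0, 0], [0, 0, 0, 0]]
  jaw: 1

```text
clock: 7.95
tool_pos: [0.6082, -0.0038, 0.1144]
ee_rot: [-0.0, 0.954, -0.3, 0.001]
wrist_force: [-2.4, -0.1, 6.6]
grip_width: 0.158
gripper_force: 56.6
```

Emit:
arm_command:
  targets:
    - [[0, 0, -0.003, 0], [0, 0, -0.003, 0], [0, 0, -0.003, 0], [0, 0, -0.003, 0], [0, 0, 0, 0]]

```text
clock: 8.37
tool_pos: [0.6078, -0.0041, 0.1266]
ee_rot: [0.0, 0.954, -0.3, 0.0]
wrist_force: [-4.2, -3.9, 5.6]
grip_width: 0.133
gripper_force: 56.7
```

Emit:
arm_command:
  targets:
    - [[0, -0.0005, -0.003, 0], [0, -0.0005, -0.003, 0], [0, -0.0005, -0.003, 0], [0, 0, 0, 0]]

```text
clock: 8.7
tool_pos: [0.6087, -0.0028, 0.1356]
ee_rot: [0.0, 0.954, -0.3, 0.0]
wrist_force: [-2.8, -3.4, 6.7]
grip_width: 0.113
gripper_force: 57.7
```

Emit:
arm_command:
  targets:
    - [[0, -0.0004, -0.002, 0], [0, -0.0004, -0.002, 0], [0, 0, 0, 0]]

```text
clock: 8.95
tool_pos: [0.6092, -0.0019, 0.1394]
ee_rot: [0.0, 0.954, -0.3, 0.0]
wrist_force: [-3.8, -2.6, 5.7]
grip_width: 0.111
gripper_force: 58.0
```

Emit:
arm_command:
  targets:
    - [[0, -0.0005, -0.002, 0], [0, -0.0005, -0.002, 0], [0, 0, 0, 0]]

```text
clock: 9.2
tool_pos: [0.6099, -0.001, 0.1432]
ee_rot: [-0.0, 0.954, -0.3, 0.0]
wrist_force: [-1.7, -2.6, 3.8]
grip_width: 0.103
gripper_force: 58.2
```

```bash
python3 - <<'E'
from plant import env
o=env.get_obs();print(o['tool_pos'],o['wrist_force'],o['ft_torque'],o['grip_width'])
E
python3 snap.py side s2 215 90 315 190 >/dev/null
python3 snap.py wrist w7 0 0 512 320 >/dev/null;python3 -c "
import cv2,numpy as np
a=cv2.resize(cv2.imread('pics/s2.png'),(300,300));b=cv2.resize(cv2.imread('pics/w7.png'),(500,312))
im=np.zeros((312,800,3),np.uint8);im[:300,:300]=a;im[:,300:]=b;cv2.imwrite('pics/m3.png',im)"
```

```text
[ 0.6099261  -0.00097797  0.14323218] [-1.69858141 -2.56347084  3.81042867] [-0.12144742  0.12394035  0.03559424] 0.10286615862405624
```

Emit:
arm_command:
  targets:
    - [[0, -0.0004, -0.0015, 0], [0, -0.0003, -0.0015, 0], [0, 0, 0, 0]]

```text
clock: 9.55
tool_pos: [0.6102, -0.0003, 0.1458]
ee_rot: [-0.0, 0.954, -0.3, 0.0]
wrist_force: [-0.3, -0.2, 2.6]
grip_width: 0.099
gripper_force: 58.2
```

Emit:
arm_command:
  targets:
    - [[0, 0, -0.001, 0], [0, 0, 0, 0]]

```text
clock: 9.72
tool_pos: [0.6101, -0.0003, 0.1467]
ee_rot: [-0.0, 0.954, -0.3, -0.0]
wrist_force: [0.4, 0.7, -0.7]
grip_width: 0.098
gripper_force: 58.0
```

```bash
python3 - <<'E'
from plant import env
o=env.get_obs();print(o['tool_pos'],o['wrist_force'],o['ft_torque'],o['grip_width'])
E
python3 snap.py side s2 215 90 315 190 >/dev/null
python3 snap.py wrist w7 0 0 512 320 >/dev/null;python3 -c "
import cv2,numpy as np
a=cv2.resize(cv2.imread('pics/s2.png'),(300,300));b=cv2.resize(cv2.imread('pics/w7.png'),(500,312))
im=np.zeros((312,800,3),np.uint8);im[:300,:300]=a;im[:,300:]=b;cv2.imwrite('pics/m3.png',im)"
```

```text
[ 6.10137238e-01 -3.20086932e-04  1.46650453e-01] [ 0.36098255  0.71403119 -0.71382619] [ 0.07722652 -0.06266554  0.00136381] 0.0980632391464679
```

View pics/m3.png

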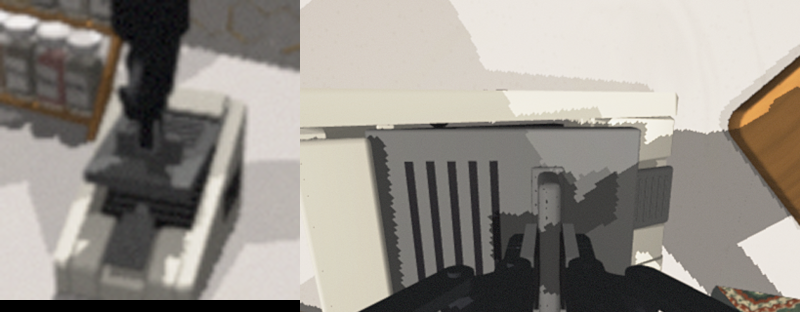

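The cover is level (side crop at (150,150)) with its upper edge still under the lip, and the force is down to about its weight. Draw it out along −x.

Emit:
arm_command:
  targets:
    - [[0, 0.003, 0, 0], [0, 0.003, 0, 0], [0, 0.004, 0, 0], [0, 0, 0, 0]]

```text
clock: 10.15
tool_pos: [0.6039, -0.0093, 0.1467]
ee_rot: [0.0, 0.954, -0.3, -0.0]
wrist_force: [-0.3, -1.4, 0.6]
grip_width: 0.102
gripper_force: 58.2
```

Emit:
arm_command:
  targets:
    - [[0, 0.005, 0, 0], [0, 0.006, 0, 0], [0, 0.007, 0, 0], [0, 0.007, 0, 0], [0, 0.007, 0, 0]]

```text
clock: 10.57
tool_pos: [0.5854, -0.0357, 0.1466]
ee_rot: [0.0, 0.954, -0.3, -0.0]
wrist_force: [0.8, 0.2, -1.8]
grip_width: 0.098
gripper_force: 58.5
```

Emit:
arm_command:
  targets:
    - [[0, 0.004, 0, 0], [0, 0, -0.01, 0], [0, 0, -0.02, 0], [0, 0, -0.02, 0], [0, 0, 0, 0]]

```text
clock: 10.98
tool_pos: [0.5859, -0.0384, 0.2009]
ee_rot: [-0.001, 0.954, -0.3, 0.003]
wrist_force: [0.0, 0.0, -0.8]
grip_width: 0.1
gripper_force: 58.5
```

```bash
python3 - <<'E'
from h import *
from plant import env
o=env.get_obs();print(o['tool_pos'],o['wrist_force'],o['ft_torque'],o['joint_positions'])
T=ld("top")
b=[T.atz((x*.64,y*.64),.022) for x,y in((403,277),(580,260),(596,377),(418,398))]
print(np.mean(b,0)); 
E
```

```text
[ 0.58587571 -0.03840544  0.20086097] [ 0.03618205  0.04155797 -0.84887509] [-0.05800056 -0.02672643  0.03503698] [-1.17148170e-01  4.35436220e-01  1.79168485e+00  1.23614744e-04
  9.09111899e-01  2.06284340e+00]
[ 0.48818273 -0.31103882  0.022     ]
```

Emit:
arm_command:
  targets:
    - [[0, 0.02, 0, 0], [0, 0.03, 0, 0], [0, 0.04, 0, 0], [0, 0.04, 0, 0], [0, 0.03, 0, 0]]

```text
clock: 11.4
tool_pos: [0.4906, -0.1709, 0.1969]
ee_rot: [0.0, 0.954, -0.3, -0.0]
wrist_force: [0.7, -0.4, -0.5]
grip_width: 0.099
gripper_force: 58.5
```

Emit:
arm_command:
  targets:
    - [[0, 0, 0, -7], [0, 0, 0, -7], [0, 0, 0, -7], [0, 0, 0, -7], [0, 0, 0, -7]]

```text
clock: 11.82
tool_pos: [0.4923, -0.1695, 0.197]
ee_rot: [0.0, 1.0, 0.004, 0.0]
wrist_force: [0.6, -0.4, -1.8]
grip_width: 0.099
gripper_force: 58.6
```

Emit:
arm_command:
  targets:
    - [[0, 0, 0, -6.8], [-0.006, 0.04, 0, 0], [-0.006, 0.04, 0, 0], [-0.006, 0.04, 0, 0], [-0.006, 0.035, 0, 0]]

```text
clock: 12.23
tool_pos: [0.4871, -0.3284, 0.1971]
ee_rot: [0.0, 0.998, 0.06, 0.0]
wrist_force: [0.5, 1.7, -1.4]
grip_width: 0.102
gripper_force: 58.8
```

Emit:
arm_command:
  targets:
    - [[0, 0, 0, 0], [0, 0, 0, 0], [0, 0, 0, 0]]

```text
clock: 12.48
tool_pos: [0.4867, -0.3259, 0.1966]
ee_rot: [-0.0, 0.998, 0.06, -0.0]
wrist_force: [-0.7, 0.8, -1.2]
grip_width: 0.097
gripper_force: 59.0
```

```bash
python3 - <<'E'
from h import *
from plant import env
c=env.camera("top");o=env.get_obs();print(o['clock'],o['tool_pos'],o['ee_rot'],o['wrist_force'],o['grip_width'])
tx=R.from_quat(o['ee_rot'],scalar_first=True).as_matrix();print(tx.round(3))
d=np.array([.4905,-.331,0])-o['tool_pos'];print("needed tool shift",(tx.T@d).round(4))
E
```

```text
12.5333 [ 0.48685502 -0.32530309  0.19661148] [-3.29796332e-04  9.98182841e-01  6.02566851e-02 -1.96778427e-04] [ 0.5827271   0.06821334 -1.5147259 ] 0.10000407199885093
[[ 0.993  0.12  -0.   ]
 [ 0.12  -0.993  0.001]
 [-0.    -0.001 -1.   ]]
needed tool shift [0.003  0.0062 0.1966]
```

Emit:
arm_command:
  targets:
    - [[0.003, 0.006, 0.03, 0], [0, 0, 0.035, 0], [0, 0, 0.03, 0], [0, 0, 0.02, 0], [0, 0, 0.005, 0]]

```text
clock: 12.95
tool_pos: [0.4894, -0.3292, 0.0737]
ee_rot: [-0.002, 0.998, 0.061, -0.002]
wrist_force: [-1.5, 0.1, -0.9]
grip_width: 0.098
gripper_force: 58.9
```

Emit:
arm_command:
  targets:
    - [[0, 0, 0.002, 0], [0, 0, 0.002, 0], [0, 0, 0, 0]]

```text
clock: 13.2
tool_pos: [0.4915, -0.3319, 0.0739]
ee_rot: [0.001, 0.998, 0.06, 0.001]
wrist_force: [0.8, -0.2, -1.6]
grip_width: 0.093
gripper_force: 58.9
```

Emit:
arm_command:
  targets:
    - [[0, 0, 0.002, 0], [0, 0, 0, 0]]

```text
clock: 13.37
tool_pos: [0.4912, -0.332, 0.0716]
ee_rot: [0.0, 0.998, 0.06, 0.001]
wrist_force: [1.5, -0.6, -0.7]
grip_width: 0.098
gripper_force: 58.9
```

Emit:
arm_command:
  targets:
    - [[0, 0, 0.002, 0], [0, 0, 0, 0]]

```text
clock: 13.53
tool_pos: [0.4907, -0.3319, 0.0689]
ee_rot: [0.0, 0.998, 0.06, 0.0]
wrist_force: [0.0, -0.6, -1.4]
grip_width: 0.099
gripper_force: 58.9
```

Emit:
arm_command:
  targets:
    - [[0, 0, 0.002, 0], [0, 0, 0, 0], [0, 0, 0, 0]]

```text
clock: 13.78
tool_pos: [0.4906, -0.3318, 0.0666]
ee_rot: [-0.0, 0.998, 0.06, -0.0]
wrist_force: [0.0, 0.0, -2.0]
grip_width: 0.101
gripper_force: 58.9
```

Emit:
arm_command:
  targets:
    - [[0, 0, 0.0015, 0], [0, 0, 0, 0], [0, 0, 0, 0]]

```text
clock: 14.03
tool_pos: [0.4907, -0.3318, 0.0651]
ee_rot: [-0.0, 0.998, 0.06, -0.0]
wrist_force: [0.2, -0.3, -2.0]
grip_width: 0.099
gripper_force: 58.9
```

Emit:
arm_command:
  targets:
    - [[0, 0, 0.0015, 0], [0, 0, 0, 0], [0, 0, 0, 0]]

```text
clock: 14.28
tool_pos: [0.4907, -0.3318, 0.0636]
ee_rot: [-0.0, 0.998, 0.06, -0.0]
wrist_force: [0.2, 0.0, -0.5]
grip_width: 0.1
gripper_force: 58.9
```

Emit:
arm_command:
  targets:
    - [[0, 0, 0.0015, 0], [0, 0, 0, 0], [0, 0, 0, 0]]

```text
clock: 14.53
tool_pos: [0.4907, -0.3318, 0.0621]
ee_rot: [-0.0, 0.998, 0.06, -0.0]
wrist_force: [1.5, 0.9, -1.0]
grip_width: 0.095
gripper_force: 58.9
```

Emit:
arm_command:
  targets:
    - [[0, 0, 0.001, 0], [0, 0, 0, 0], [0, 0, 0, 0]]

```text
clock: 14.78
tool_pos: [0.4907, -0.3318, 0.0611]
ee_rot: [-0.0, 0.998, 0.06, -0.0]
wrist_force: [0.3, 0.3, -1.1]
grip_width: 0.099
gripper_force: 58.9
```

Emit:
arm_command:
  targets:
    - [[0, 0, 0.001, 0], [0, 0, 0, 0], [0, 0, 0, 0]]

```text
clock: 15.03
tool_pos: [0.4908, -0.3318, 0.0602]
ee_rot: [0.0, 0.998, 0.06, 0.0]
wrist_force: [-0.6, 0.4, 0.7]
grip_width: 0.099
gripper_force: 59.1
```

Emit:
arm_command:
  targets:
    - [[0, 0, 0.001, 0], [0, 0, 0, 0], [0, 0, 0, 0]]

```text
clock: 15.28
tool_pos: [0.4908, -0.3317, 0.0594]
ee_rot: [0.0, 0.998, 0.06, 0.0]
wrist_force: [-0.7, 1.7, 5.6]
grip_width: 0.098
gripper_force: 60.1
```

Emit:
arm_command:
  targets:
    - [[0, 0, 0.001, 0], [0, 0, 0, 0], [0, 0, 0, 0]]

```text
clock: 15.53
tool_pos: [0.4908, -0.3316, 0.0589]
ee_rot: [-0.0, 0.998, 0.06, 0.0]
wrist_force: [-2.5, 5.5, 15.8]
grip_width: 0.098
gripper_force: 61.8
```

It's in firm contact with the board. Ease off slightly, release and retreat.

Emit:
arm_command:
  targets:
    - [[0, 0, -0.001, 0], [0, 0, 0, 0]]

```text
clock: 15.7
tool_pos: [0.4908, -0.3318, 0.0593]
ee_rot: [0.0, 0.998, 0.06, 0.0]
wrist_force: [0.4, -0.1, -2.2]
grip_width: 0.1
gripper_force: 59.5
```

Emit:
arm_command:
  targets:
    - [[0, 0, 0, 0], [0, 0, 0, 0], [0, 0, 0, 0], [0, 0, 0, 0], [0, 0, 0, 0]]
  jaw: 0.2

```text
clock: 16.12
tool_pos: [0.4907, -0.3318, 0.0591]
ee_rot: [-0.0, 0.998, 0.06, -0.0]
wrist_force: [-0.1, -0.7, -0.3]
grip_width: 0.396
gripper_force: 0.0
```

Emit:
arm_command:
  targets:
    - [[0, 0, -0.01, 0], [0, 0, -0.02, 0], [0, 0, -0.04, 0], [0, 0, -0.04, 0], [0, 0, -0.04, 0]]

```text
clock: 16.53
tool_pos: [0.4903, -0.3315, 0.2114]
ee_rot: [-0.0, 0.998, 0.06, -0.0]
wrist_force: [1.3, -1.4, -0.1]
grip_width: 0.401
gripper_force: 0.0
```

Emit:
arm_command:
  targets:
    - [[-0.03, 0, -0.03, 0], [-0.03, 0, -0.03, 0], [0, 0, 0, 0], [0, 0, 0, 0]]

```text
clock: 16.87
tool_pos: [0.4319, -0.3396, 0.2707]
ee_rot: [0.001, 0.998, 0.059, 0.001]
wrist_force: [0.2, 0.4, -0.1]
grip_width: 0.4
gripper_force: 0.0
```

```bash
python3 snap.py wrist w8; python3 snap.py side s3; python3 -c "
import cv2,numpy as np
f=lambda n:np.load('cam_%s.npz'%n)['frame'][:,:,::-1]
cv2.imwrite('pics/m4.png',np.hstack([cv2.resize(f(n),(400,300)) for n in('w8','s3')]))"
```

```text
1.5625 16.9167 [ 0.43218025 -0.33914562  0.26924752] [6.74485919e-04 9.98218183e-01 5.96605799e-02 7.86775338e-04] [-7.20641882e-01  3.10617612e-01  1.79842611e+00  1.72984170e-04
  1.03048162e+00  7.30673491e-01]
1.5625 16.9667 [ 0.43231555 -0.33878972  0.26819312] [5.56196915e-05 9.98201319e-01 5.99507387e-02 1.81561127e-04] [-7.20009842e-01  3.12412520e-01  1.79861786e+00  2.05610595e-04
  1.03022590e+00  7.30707284e-01]
```

View pics/m4.png

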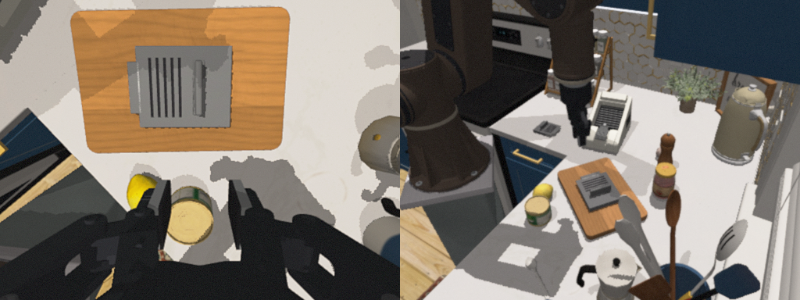

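The cover lies flat on the board with its rib up, at wrist crop (185,87). The lemon, tin, jar and mill are where they were, and the robot is clear.

```bash
python3 -c "
from plant import env
print(env.hand_in())"
```

```text
the job is handed in; nothing more can be done
None
```

The job is handed in at about 17 s of the 53 s: the cover was released, swung level, drawn out and set flat, rib up, on the chopping board; the last picture showed the lemon, tin, jar and mill unmoved, but not the garlic, which the arm never went near.

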